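# Load the feed board and hold it out over the sleeve in the vise

### The job

Slide the red spool and then the copper dome cap forward between the feed board's steel guide rails, so that bushing, spool and cap stand upright in single file in that order, closed up against the gate pin. Then slide the loaded board outward along the iron riser, without lifting it, until its drop hole is centred over the mouth of the brass sleeve in the vise, and keep hold of it there: out that far it tips if let go, so finish still holding it, level, on the riser and clear of the sleeve. Leave everything else lying on the bench and riser where it is.

Things in the scene. Friction and masses are not known exactly. Their poses are not given: they have to be found in the camera images.
- drop_hole (a point): 45 mm through hole near the outer end of the loose maple feed board; the point is its centre on the board's top face. Axes are the board's: +x outward (from grip block to drop hole), +y to the left, z up. The board's outer end is at x = +35 mm. With the file closed up against the gate pin the part centres stand at x = -53 (bushing), -91 (spool), -129 mm (cap), y = 0.
- gate_pin (a point): Middle of the 6 mm steel gate pin across the feed board's track, 31 mm behind the drop hole, its axis 14 mm above the board's top; the file closes up against its rear face. The two straight steel guide rails run from 6 mm ahead of it back to 130 mm behind it, 10 mm high and 42 mm apart inside.
- track_mouth (a point): Point on the board's top midway between the rails where they begin to flare, 160 mm behind the drop hole. Behind it the rails (10 mm high) flare by 34 deg a side over 35 mm to about 90 mm apart. Same axes as the board.
- board_handle (a point): Centre of the maple grip block fixed on the feed board's tail: 54 mm long (along the board), 26 mm wide (across), 45 mm tall above the board's top face, point half-way up; 326 mm behind the drop hole and 22 mm above the board's top. Same axes as the board. Take it across its width from above.
- bushing_mid (a point): Ceramic-lined brass bushing, upright cylinder 38 mm across, 36 mm tall, 0.25 kg, point half-way up its axis. It already stands in the track between the rails, 0 to 25 mm short of the gate pin.
- spool_mid (a point): Red lacquered maple spacer spool, upright, 38 mm across its two 8 mm flanges (30 mm waist), 32 mm tall, 0.04 kg, point half-way up its axis. Stands on the board's loading area, left or right.
- cap_mid (a point): Copper dome cap, upright, skirt 38 mm across and 26 mm tall, then a dome and a bead finial, 48 mm tall in all, 0.1 kg, point half-way up its axis. Stands on the board's loading area, on the other side from the spool.
- sleeve_mouth (a point): Middle of the open top of the bright brass sleeve (48 mm outside, 41 mm bore, upright) gripped in the small bench vise; its top is 8 mm below the feed board's underside. Fixed.
- riser_edge (a point): Middle of the outer top edge of the cast-iron riser (box 270 x 270 x 126 mm, fixed) that the feed board lies on; +x outward, towards the vise (to the robot's right). The riser's top is at this height, 126 mm above the bench. The sleeve stands 175 to 205 mm out from this edge.
- riser: The cast-iron riser, origin at the centre of its underside, +x outward as above. Fixed.
- vise: The blue bench vise, 96 mm tall to the jaws, origin on the bench under the sleeve's axis; its screw and bar stick out 165 mm towards the robot. Fixed.
- board: The loose feed board, origin on its underside below the track mouth, axes as the drop hole. 12 mm thick, flat below, 0.5 kg, slides on the riser with dry friction. 70 mm wide from x = +195 to 0, open loading area 144 mm wide from 0 to -135, tail 70 mm wide to -195 mm. Loaded, it balances at about x = +28 mm; with the hole over the sleeve that is about 40 to 75 mm beyond the riser's edge.
- washer_a: Chromed thrust washer, 34 mm across, 4 mm thick, lying on a rear corner of the riser's top beside the board. Leave it.
- washer_b: Second thrust washer, 34 mm, lying on the bench between riser and vise. Leave it.
- spare_sleeve: Spare brass sleeve, 48 mm across, 60 mm tall, standing on the bench (not the one in the vise). Leave it.
- drum: Copper prayer wheel drum with brass bands, 80 mm across, 105 mm tall, standing on the bench. Leave it.
- hammer: Hammer lying on the bench beyond the vise. Leave it.
- screwdriver: Screwdriver lying on the bench behind the riser's tail side. Leave it.
- grease_jar: Grease jar, 54 mm across, 60 mm tall, on the bench. Leave it.

How it is judged:
On the way, in this order (a step that is already met when the one before it is completed fails the run):
1. the spool stands in the track, closed up behind the bushing at the gate pin, with the board still back on the riser (x of bushing_mid in the frame of drop_hole between -0.063 and -0.015 m and y of bushing_mid in the frame of drop_hole between -0.01 and 0.01 m and angle between each of bushing_mid, spool_mid's own z axis and vertical below 0.15 rad and x of spool_mid in the frame of drop_hole between -0.103 and -0.015 m and y of spool_mid in the frame of drop_hole between -0.01 and 0.01 m and horizontal distance between drop_hole and sleeve_mouth above 0.04 m), for 0.2 s.
2. the cap stands in the track, closed up behind the spool, with the board still back on the riser (all of step 1 and x of cap_mid in the frame of drop_hole between -0.143 and -0.015 m and y of cap_mid in the frame of drop_hole between -0.01 and 0.01 m and angle between cap_mid's own z axis and vertical below 0.15 rad), for 0.2 s.
At the end, for the whole second after the job is handed in: Drop hole within 8 mm of the sleeve's axis from above, board level within 2 degrees, at rest on the riser, off the vise, fingers still holding it (over 2 N); bushing, spool, cap upright between the rails in that order, within 10, 12, 14 mm of their closed-up places at the gate pin (x of bushing_mid in the frame of drop_hole between -0.063 and -0.015 m and y of bushing_mid in the frame of drop_hole between -0.01 and 0.01 m and angle between each of bushing_mid, spool_mid, cap_mid's own z axis and vertical below 0.15 rad and x of spool_mid in the frame of drop_hole between -0.103 and -0.015 m and y of spool_mid in the frame of drop_hole between -0.01 and 0.01 m and x of cap_mid in the frame of drop_hole between -0.143 and -0.015 m and y of cap_mid in the frame of drop_hole between -0.01 and 0.01 m and horizontal distance between drop_hole and sleeve_mouth below 0.008 m and angle between drop_hole's own z axis and vertical below 0.035 rad and contact force between the fingers and board above 2 N and contact force between board and riser above 0.5 N and contact force between board and vise below 0.3 N and linear speed of board below 0.01 m/s); the arm keeps its last pose, push and grip.
It fails at once if the board is lifted off the riser (its grip block rises more than 12 mm) (z of board_handle in the frame of riser_edge above 0.0465 m).
It fails at once if the board comes down on the sleeve or vise (contact force between board and vise above 1 N).
It fails at once if another thing on the bench or riser is moved more than 20 mm (distance of any of washer_a, washer_b, spare_sleeve, drum, hammer, screwdriver, grease_jar from where it was at the start of the episode above 0.02 m).
It also fails if it takes over 56 s, if anything falls off the work surface, if the arm or the gripper's body presses on something with over 40 N, if the wrist force passes 120 N, or if a joint passes its speed limit or range.

### The arm

A 7-joint arm with a two-finger parallel gripper is mounted at the origin on the work surface. World frame = base frame: x ahead of the robot, y to its left, z up, the work surface at z = 0. Lengths are in m, angles in rad, forces in N, time in s.
With the tool pointing down it reaches from about 0.425 to 0.925 m from the base axis. Payload 6.8 kg.
Tool frame: the origin (TCP) lies midway between the tips of the shut fingers; the grasp point (between the pads) lies 19 mm behind it (grip_point_offset is the z of the grasp point in the tool frame, in m); z points along the fingers, y is the line along which they close (so a half turn about z gives the same grasp; the last joint's range is limited). The gripper opens to 85 mm and grips with 20 to 120 N. Pads are 22 mm wide; open, the fingers measure 114 mm over their backs; the gripper's body (76 mm by 85 mm) begins 54 mm behind the grasp point. The pads swing forward as they close: fully open they stand 13 mm farther back than shut.
Start: joints at [-1.281, 0.477, 0.022, 1.555, -0.011, 1.109, -0.083], TCP at [0.261, 0.622, 0.231] pointing down, gripper open.
Joint ranges: [-2.96, 2.96], [-0.34, 2.1], [-1.41, 1.46], [0.24, 2.44], [-1.37, 4.51], [0.17, 1.92], [-2.96, 2.96]. Speed limits (rad/s): [2.39, 2.39, 3.14, 3.14, 3.14, 3.14, 3.14].

### API

Orientations are given as a rotation vector (axis times angle).
In Python, from bench import get_obs, grab_frame, calibration, hand_in, grip_point_offset gives the robot as it stands.
- The arm moves only by the shell command python3 -m pendant 'ROWS' [OPENING] [FORCE]. ROWS is a JSON object of lists of equal length, an entry for each row: "translation": the shift along the world's x, y, z in units of 25 mm (1.0 is 25 mm), a list of three; "delta_rot": the turn, a rotation vector about the world's x, y, z in units of 5 degrees (1.0 is 5 degrees), a list of three. In form: {"translation": [[dx, dy, dz], ...], "delta_rot": [[rx, ry, rz], ...]}. A call has 1 to 12 rows; each row is the pose to reach, as a shift and turn from the pose commanded when the call began; what a row does not reach only later rows make up. A row lasts 1/8 s, in which the tool goes at most 62.5 mm and 10.7 degrees, less where a joint would pass 70% of its speed; a pose out of reach is approached as far as the arm can. A call with a gripper value outside its range is refused whole. OPENING is the opening, from 0 (shut) to 1 (fully open), set as the call begins (- or left out, the last holds). The fingers move at their own pace and stop on an object; FORCE is the grip in N (left out, the last holds). Time passes only in rows, so rows that repeat a pose let the fingers close. It gives the time, the measured TCP pose, the force, the opening and the grip force at its end, in the units of the state.
- get_obs(): the state, without advancing time (a new reading comes with each control period).
- grab_frame(name): name is "side" or "top" or "wrist"; returns (picture, depth): 480x640x3 uint8, red, green, blue; 480x640 float32, m along the optical axis (not along the pixel's ray), 0 where there is no reading.
- calibration(name): a dict with "K" (3x3 intrinsics, pixels), "rvec" (rotation vector, rad) and "tvec" (3), from world to camera coordinates, as OpenCV has them. Camera axes: x right, y down, z forward; pixel columns grow to the right and rows downward; lengths in m; the calibration is good to about 2 mm. The wrist camera is an equidistant fisheye: a pixel r from the principal point sees the ray r / f radians off the axis. A picture is of the moment at which its call begins: read the wrist's pose just before it. calibration takes no time and is no camera call; for the wrist camera it gives the pose at the moment of the call.
- hand_in(): hands the job in; it is judged then, once.
The state is a dict: "clock": time; "joints": joint angles; "qvel": joint speeds; "tau": joint torques, N m; "tcp_pos": TCP position; "orientation": TCP orientation; "contact_force": force on the tool from outside, world axes, zero at the start; "moment": the same for the moment, N m; "grip_width": finger opening in m; "gripper_force": force on a finger pad.
Only numpy, scipy, OpenCV 4.12 (cv2) and the standard library are available. Lean on these libraries where they do the work, as an engineer would, in place of code of your own. Each camera call takes 0.05 s, during which the arm holds its last target. There are 200 camera calls.

## Working session

There is one attempt and no reset: what is moved stays moved. The work goes in short steps, Python scripts to look and compute and a shell command to move; the robot and the scene stay as the last step left them, time stands still between calls to the robot, and variables do not carry over. Pictures are saved under pics/ and viewed, at most 10 in all, crops included, and the job is handed in when it is done.

```bash
mkdir -p pics; ls
cat > h.py <<'E'
import numpy as np, cv2
from bench import *
def snap(n,f):
    c=calibration(n); p,d=grab_frame(n); cv2.imwrite(f'pics/{f}.png',p[:,:,::-1]); np.savez(f'pics/{f}.npz',p=p,d=d,K=c['K'],r=np.array(c['rvec'],float),t=np.array(c['tvec'],float))
def pt(f,u,v,z=None):
    "pixel -> world; by depth or by plane height z"
    s=np.load(f'pics/{f}.npz'); K=s['K']; R=cv2.Rodrigues(s['r'])[0]; t=s['t'].ravel()
    ray=R.T@np.array([(u-K[0,2])/K[0,0],(v-K[1,2])/K[1,1],1]); o=-R.T@t
    k=s['d'][int(round(v)),int(round(u))] if z is None else (z-o[2])/ray[2]
    return o+k*ray
E
python3 - <<'E'
from h import *
snap('top','top0'); snap('side','side0')
o=get_obs(); print(o['tcp_pos'],o['orientation'],grip_point_offset,o['clock'],o['grip_width'])
E
```

```text
pics
[0.26131244 0.62179432 0.23039809] [-6.20751511e-01 -3.07946261e+00  2.61032013e-03] -0.0187 0.1 0.08530532230044945
```

View pics/top0.png

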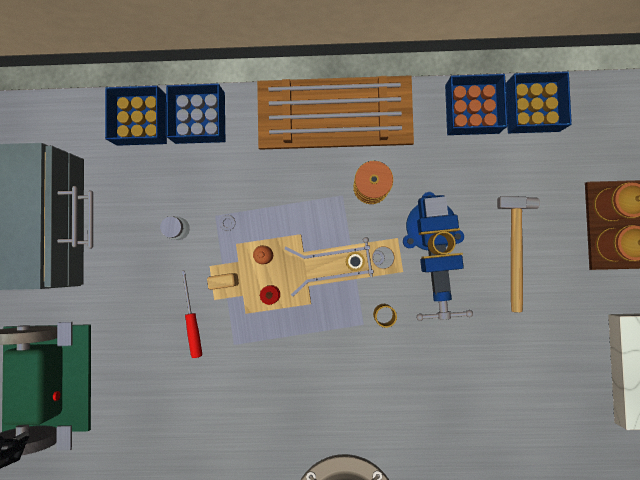

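View pics/side0.png

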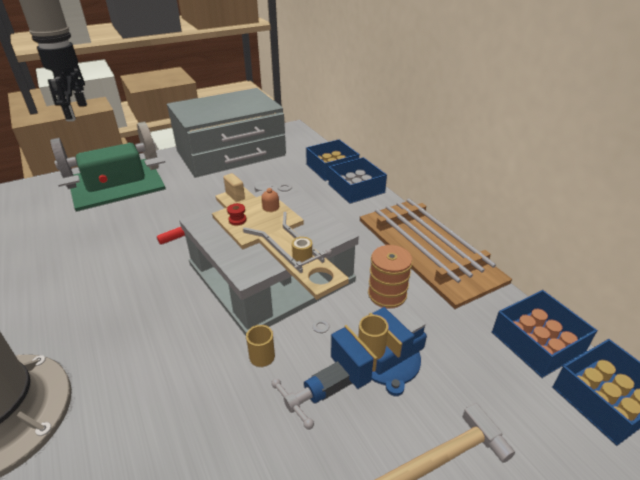

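The top view shows the board running from its grip block at (222,281) to its drop hole at (382,257). The spool is at (269,295), the cap at (262,254), the bushing at (355,261) and the sleeve at (442,242). I'll enlarge this area.

Run:
```python
import cv2
p=cv2.imread('pics/top0.png')[195:345,200:465]
cv2.imwrite('pics/c0.png',cv2.resize(p,None,fx=3,fy=3,interpolation=cv2.INTER_CUBIC))
```

```text
(no output)
```

View pics/c0.png

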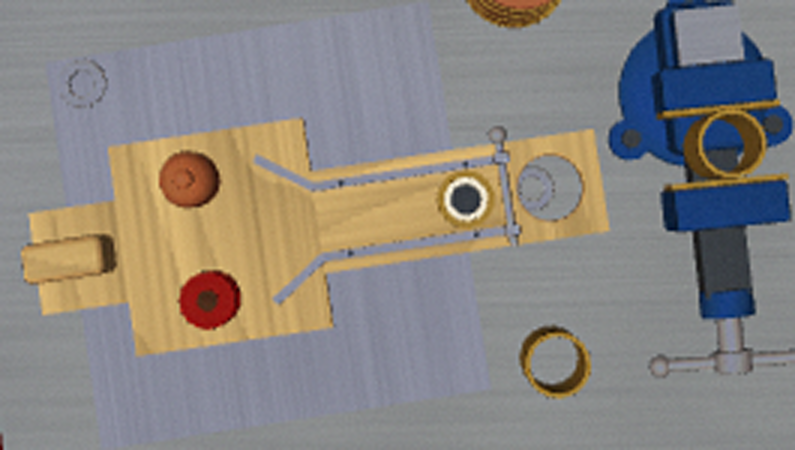

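Run:
```python
from h import *
q=lambda X,Y,z:pt('top0',200+X/3-.33,195+Y/3-.33,z)
P=dict(hole=(550,187,.138),o1=(595,129,.138),o2=(609,231,.138),t1=(28,212,.138),t2=(44,314,.138),handle=(61,259,.183),sleeve=(727,143,.118),cap=(183,178,.186),spool=(210,299,.170),bush=(466,199,.174),
 r1=(428,3,.126),r2=(490,388,.126),m1=(314,188,.148),m2=(324,257,.148),sleevbot=(555,361,.06),drum=(510,0,.105))
W={k:q(*v) for k,v in P.items()}
for k,v in W.items(): print(k,v.round(4))
ax=(W['o1']+W['o2']-W['t1']-W['t2'])/2; print('len',np.linalg.norm(ax[:2]))
yaw=np.arctan2(ax[1],ax[0]);print('yaw',np.degrees(yaw))
x=np.array([np.cos(yaw),np.sin(yaw)]);y=np.array([-x[1],x[0]])
h=(W['o1']+W['o2'])[:2]/2-.035*x
print('hole from end',h)
for k,v in W.items(): print(k,(((v[:2]-h)@x)*1e3).round(1),(((v[:2]-h)@y)*1e3).round(1))
e=W['r1']-W['r2'];print('riser yaw',np.degrees(np.arctan2(e[1],e[0]))-90)
print('depth check', pt('top0',200+550/3+14,195+187/3)[2], pt('top0',220,281))
print(calibration('wrist'))
```

```text
hole [ 0.557  -0.0905  0.138 ]
o1 [ 0.5956 -0.1222  0.138 ]
o2 [ 0.5263 -0.1294  0.138 ]
t1 [0.5488 0.2661 0.138 ]
t2 [0.4791 0.2559 0.138 ]
handle [0.5173 0.2331 0.183 ]
sleeve [ 0.5846 -0.215   0.118 ]
cap [0.5681 0.1517 0.186 ]
spool [0.4884 0.1377 0.17  ]
bush [ 0.55   -0.0323  0.174 ]
r1 [ 0.6866 -0.0113  0.126 ]
r2 [ 0.4214 -0.0466  0.126 ]
m1 [0.5602 0.069  0.148 ]
m2 [0.5136 0.0633 0.148 ]
sleevbot [ 0.4322 -0.097   0.06  ]
drum [ 0.69   -0.0693  0.105 ]
len 0.38964489756950743
yaw -83.07010966806797
hole from end [ 0.55674883 -0.09105665]
hole -0.5 0.3
o1 35.6 34.8
o2 34.4 -34.8
t1 -355.5 35.2
t2 -353.8 -35.2
handle -326.5 -0.1
sleeve 126.4 12.7
cap -239.6 40.5
spool -235.3 -40.2
bush -59.1 0.4
r1 -63.5 138.5
r2 -60.5 -129.0
m1 -158.5 22.7
m2 -158.5 -24.2
sleevbot -9.2 -124.3
drum -5.5 134.9
riser yaw -82.42899360149231
depth check 0.1396710971406856 [0.51722035 0.2337818  0.17995641]
{'K': array([[371.64829954,   0.        , 316.3883135 ],
       [  0.        , 371.64829954, 236.836977  ],
       [  0.        ,   0.        ,   1.        ]]), 'rvec': array([-2.40566719, -1.59942496, -0.23230732]), 'tvec': array([-0.67386996, -0.03774775,  0.37951215])}
```

```bash
python3 -m pendant '{"translation":[[1,-2,0],[2.1,-4.4,0],[3.2,-6.8,0],[4.3,-9.2,0],[5.4,-11.6,0],[6.5,-14,0],[7.6,-16.2,0],[8.5,-18,0],[9,-19,0],[9.08,-19.36,0],[9.08,-19.36,-1],[9.08,-19.36,-1]],"delta_rot":[[0,0,-1.2],[0,0,-2.6],[0,0,-4],[0,0,-5.4],[0,0,-6.8],[0,0,-8.2],[0,0,-9.6],[0,0,-11],[0,0,-12.06],[0,0,-12.06],[0,0,-12.06],[0,0,-12.06]]}' 0.65 30
python3 - <<'E'
from h import *
o=get_obs(); print(o['tcp_pos'],o['contact_force'],cv2.Rodrigues(o['orientation'])[0].round(4)); snap('wrist','w1')
E
```

```text
clock: 1.6
tcp_pos: [0.4866, 0.1391, 0.2048]
orientation: [-2.079, -2.353, 0.005]
contact_force: [0.4, -0.2, 0.5]
grip_width: 0.0553
gripper_force: 0.0
[0.48660333 0.13905083 0.20481002] [ 0.37412947 -0.22088209  0.53323479] [[-1.232e-01  9.924e-01 -3.800e-03]
 [ 9.924e-01  1.232e-01 -1.300e-03]
 [-9.000e-04 -3.900e-03 -1.000e+00]]
```

View pics/w1.png

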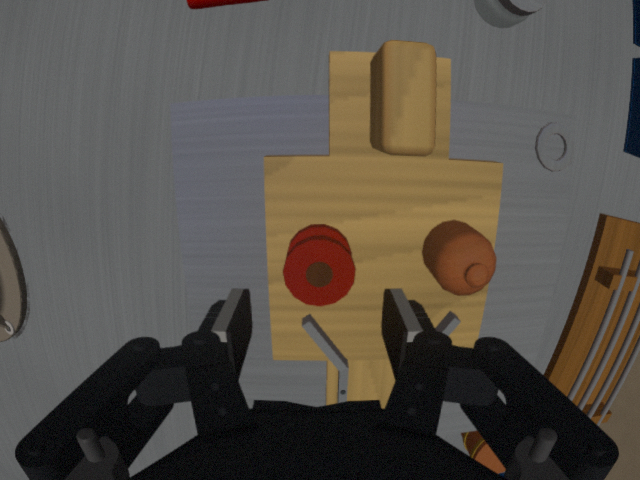

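The spool is centred between the fingers at (319,272), and the cap is clear of them. Next I descend and grip.

```bash
python3 -m pendant '{"translation":[[0.03,-0.03,-0.8],[0.05,-0.05,-1.6],[0.05,-0.05,-2.2],[0.05,-0.05,-2.36],[0.05,-0.05,-2.36]],"delta_rot":[[0,0,0],[0,0,0],[0,0,0],[0,0,0],[0,0,0]]}'; python3 -m pendant '{"translation":[[0,0,0],[0,0,0],[0,0,0],[0,0,0],[0,0,0]],"delta_rot":[[0,0,0],[0,0,0],[0,0,0],[0,0,0],[0,0,0]]}' 0.3 20
python3 - <<'E'
from h import *
snap('side','s1')
p=cv2.imread('pics/s1.png')[150:330,160:400]; cv2.imwrite('pics/s1c.png',cv2.resize(p,None,fx=3,fy=3))
E
```

```text
clock: 2.28
tcp_pos: [0.4899, 0.1373, 0.1476]
orientation: [2.083, 2.352, 0.0]
contact_force: [-0.2, 0.3, 0.2]
grip_width: 0.0554
gripper_force: 0.0
clock: 2.9
tcp_pos: [0.4902, 0.1373, 0.1481]
orientation: [2.083, 2.351, 0.002]
contact_force: [-1.3, -0.3, 6.5]
grip_width: 0.0369
gripper_force: 19.8
```

View pics/s1c.png

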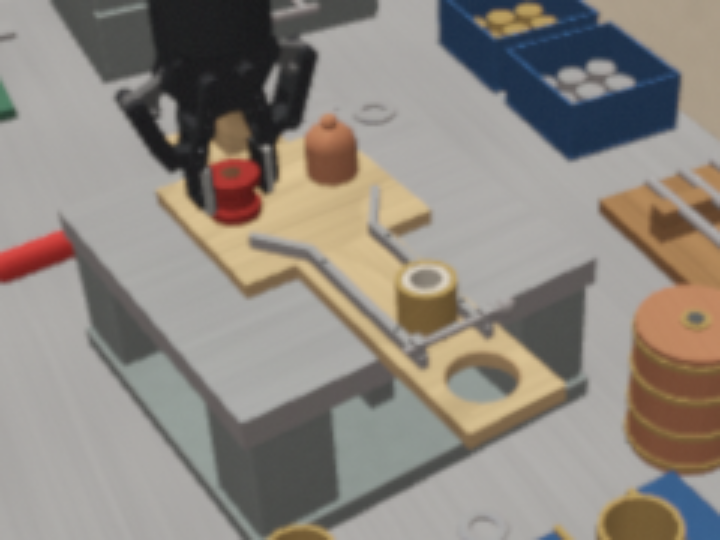

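```bash
python3 -m pendant '{"translation":[[0,0,0.1],[0.5,-0.4,0.1],[1.1,-0.9,0.1],[1.6,-1.3,0.1],[1.73,-1.4,0.1],[1.81,-2.1,0.1],[1.895,-2.79,0.1],[1.97,-3.4,0.1],[2.05,-4.1,0.1],[2.11,-4.6,0.1],[2.136,-4.78,0.1],[2.136,-4.78,0.1]],"delta_rot":[[0,0,0],[0,0,0],[0,0,0],[0,0,0],[0,0,0],[0,0,0],[0,0,0],[0,0,0],[0,0,0],[0,0,0],[0,0,0],[0,0,0]]}'
python3 - <<'E'
from h import *
snap('top','t2')
p=cv2.imread('pics/t2.png')[195:345,200:465]; cv2.imwrite('pics/t2c.png',cv2.resize(p,None,fx=3,fy=3,interpolation=cv2.INTER_CUBIC))
E
```

```text
clock: 4.45
tcp_pos: [0.5432, 0.0175, 0.1498]
orientation: [-2.084, -2.351, -0.0]
contact_force: [-0.1, 1.0, 0.5]
grip_width: 0.0362
gripper_force: 20.1
```

View pics/t2c.png

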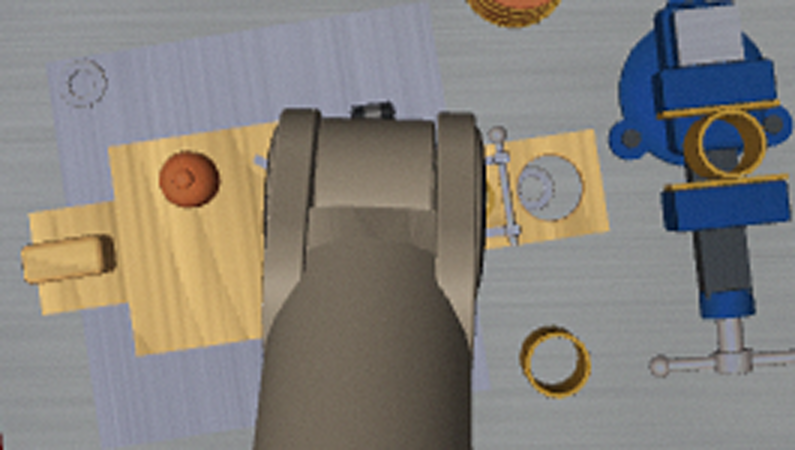

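The board hasn't moved and the spool is in the straight track. Next I close it up.

```bash
python3 -m pendant '{"translation":[[0.01,-0.1,-0.03],[0.03,-0.25,-0.05],[0.05,-0.4,-0.05],[0.06,-0.5,-0.05],[0.07,-0.58,-0.05],[0.075,-0.62,-0.05],[0.075,-0.62,-0.05]],"delta_rot":[[0,0,0],[0,0,0],[0,0,0],[0,0,0],[0,0,0],[0,0,0],[0,0,0]]}'
```

```text
clock: 5.38
tcp_pos: [0.545, 0.0025, 0.1486]
orientation: [-2.083, -2.351, -0.0]
contact_force: [-0.4, 1.2, 0.1]
grip_width: 0.0367
gripper_force: 20.1
```

```bash
python3 -m pendant '{"translation":[[0.005,-0.04,0],[0.007,-0.06,0],[0.007,-0.06,0]],"delta_rot":[[0,0,0],[0,0,0],[0,0,0]]}'; python3 -m pendant '{"translation":[[0,0,0],[0,0,0],[0,0,0],[0,0,0.7],[0,0,1.7],[0,0,2.4]],"delta_rot":[[0,0,0],[0,0,0],[0,0,0],[0,0,0],[0,0,0],[0,0,0]]}' 0.65
```

```text
clock: 5.75
tcp_pos: [0.5453, 0.0006, 0.1486]
orientation: [2.083, 2.351, 0.0]
contact_force: [-0.6, 2.6, 0.8]
grip_width: 0.0366
gripper_force: 20.1
clock: 6.5
tcp_pos: [0.5458, 0.0004, 0.2107]
orientation: [2.083, 2.35, 0.002]
contact_force: [-0.7, 0.0, -0.7]
grip_width: 0.0555
gripper_force: 0.0
```

```bash
python3 -m pendant '{"translation":[[0.2,1.2,0],[0.4,2.6,0],[0.6,4,0],[0.75,5.2,0],[0.88,5.9,0],[0.89,6.06,0],[0.89,6.06,0]],"delta_rot":[[0,0,0],[0,0,0],[0,0,0],[0,0,0],[0,0,0],[0,0,0],[0,0,0]]}'
python3 - <<'E'
from h import *
snap('wrist','w2');snap('top','t3')
a=cv2.imread('pics/w2.png');b=cv2.imread('pics/t3.png')[195:345,200:465]
b=cv2.resize(b,(636,360),interpolation=cv2.INTER_CUBIC)
cv2.imwrite('pics/m.png',np.vstack([cv2.resize(a[200:],(320,140)).repeat(1,0),np.zeros((0,320,3),np.uint8)]) if 0 else np.vstack([cv2.resize(b,(636,360)),cv2.resize(a,(636,477))[180:420]]))
E
```

```text
clock: 7.38
tcp_pos: [0.5675, 0.1509, 0.2087]
orientation: [2.085, 2.35, -0.001]
contact_force: [-0.2, 0.2, 0.1]
grip_width: 0.0554
gripper_force: 0.0
```

View pics/m.png

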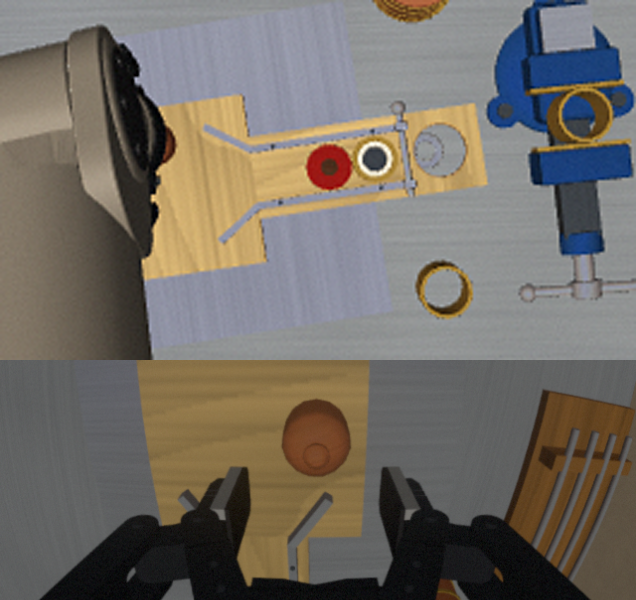

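The spool is closed up behind the bushing, and the cap is centred between the fingers at (316,440). Next I descend and grip it.

```bash
python3 -m pendant '{"translation":[[0,0.02,-0.8],[0,0.03,-1.6],[0,0.03,-2.3],[0,0.03,-2.5],[0,0.03,-2.5]],"delta_rot":[[0,0,0],[0,0,0],[0,0,0],[0,0,0],[0,0,0]]}'; python3 -m pendant '{"translation":[[0,0,0],[0,0,0],[0,0,0],[0,0,0],[0,0,0]],"delta_rot":[[0,0,0],[0,0,0],[0,0,0],[0,0,0],[0,0,0]]}' 0.3 20
python3 - <<'E'
from h import *
o=get_obs();print(o['tcp_pos'])
d=o['tcp_pos'][:2]-np.array([.5567,-.0911]); print(d@[.1207,-.9927],d@[.9927,.1207])
E
```

```text
clock: 8.1
tcp_pos: [0.5675, 0.1525, 0.146]
orientation: [2.084, 2.351, -0.001]
contact_force: [0.1, 0.3, 0.7]
grip_width: 0.0557
gripper_force: 0.0
clock: 8.72
tcp_pos: [0.5681, 0.1529, 0.1469]
orientation: [2.083, 2.351, 0.002]
contact_force: [-1.2, -0.9, 5.5]
grip_width: 0.0369
gripper_force: 20.7
[0.56814201 0.15289988 0.14691713]
-0.24083763140201217 0.04080927400665661
```

```bash
python3 -m pendant '{"translation":[[0,0,0.1],[-0.4,-0.6,0.1],[-0.9,-1.3,0.1],[-1.3,-1.85,0.1],[-1.4,-2.02,0.1],[-1.31,-2.7,0.1],[-1.229,-3.41,0.1],[-1.17,-3.9,0.1],[-1.12,-4.3,0.1],[-1.108,-4.4,0.06],[-1.096,-4.51,0.05],[-1.096,-4.51,0.05]],"delta_rot":[[0,0,0],[0,0,0],[0,0,0],[0,0,0],[0,0,0],[0,0,0],[0,0,0],[0,0,0],[0,0,0],[0,0,0],[0,0,0],[0,0,0]]}';python3 - <<'E'
from h import *
o=get_obs();print(o['tcp_pos'])
d=o['tcp_pos'][:2]-np.array([.5567,-.0911]); print(d@[.1207,-.9927],d@[.9927,.1207])
E
```

```text
clock: 10.22
tcp_pos: [0.54, 0.0408, 0.1473]
orientation: [-2.082, -2.352, -0.0]
contact_force: [-0.0, 1.4, -0.4]
grip_width: 0.0371
gripper_force: 20.3
[0.5400125  0.04077374 0.14725447]
-0.13292524709912137 -0.000648522557016452
```

```bash
python3 -m pendant '{"translation":[[0.004,-0.04,0],[0.007,-0.06,0],[0.007,-0.06,0]],"delta_rot":[[0,0,0],[0,0,0],[0,0,0]]}'; python3 -m pendant '{"translation":[[0,0,0],[0,0,0],[0,0,0],[0,0,0.7],[0,0,1.7],[0,0,2.4]],"delta_rot":[[0,0,0],[0,0,0],[0,0,0],[0,0,0],[0,0,0],[0,0,0]]}' 0.65
python3 -m pendant '{"translation":[[0,0.6,0.2],[-0.1,2,0.2],[-0.3,3.6,0.2],[-0.5,5.2,0.2],[-0.7,6.6,0.2],[-0.85,7.5,0.2],[-0.9,7.74,0.2],[-0.9,7.74,0.2]],"delta_rot":[[0,0,0],[0,0,0],[0,0,0],[0,0,0],[0,0,0],[0,0,0],[0,0,0],[0,0,0]]}'
python3 - <<'E'
from h import *
snap('wrist','w3');snap('top','t4')
a=cv2.imread('pics/w3.png');b=cv2.imread('pics/t4.png')[195:345,200:465]
cv2.imwrite('pics/m2.png',np.vstack([cv2.resize(b,(636,360),interpolation=cv2.INTER_CUBIC),cv2.resize(a,(636,477))[180:420]]))
E
```

```text
clock: 10.6
tcp_pos: [0.5402, 0.0388, 0.1473]
orientation: [-2.083, -2.351, -0.0]
contact_force: [-0.6, 2.6, -0.6]
grip_width: 0.0373
gripper_force: 20.3
clock: 11.35
tcp_pos: [0.5409, 0.0384, 0.2094]
orientation: [2.083, 2.35, 0.003]
contact_force: [-0.6, -0.2, 0.5]
grip_width: 0.0555
gripper_force: 0.0
clock: 12.35
tcp_pos: [0.5174, 0.2321, 0.212]
orientation: [-2.083, -2.352, 0.001]
contact_force: [0.7, -0.9, 0.6]
grip_width: 0.0554
gripper_force: 0.0
```

View pics/m2.png

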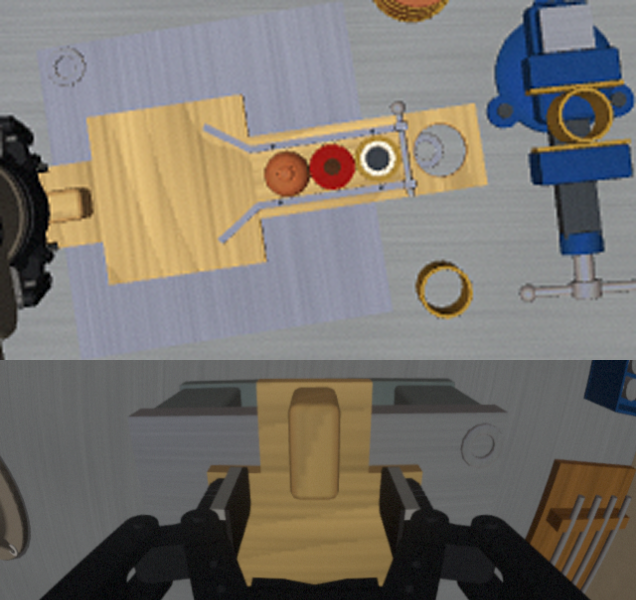

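The three parts are closed up in single file, and the grip block is centred between the fingers at (314,440). I'll grip it, and also refine the sleeve position from depth.

```bash
python3 -m pendant '{"translation":[[0,0.02,-0.8],[0,0.02,-1.6],[0,0.02,-2.3],[0,0.02,-2.48],[0,0.02,-2.48]],"delta_rot":[[0,0,0],[0,0,0],[0,0,0],[0,0,0],[0,0,0]]}'; python3 -m pendant '{"translation":[[0,0,0],[0,0,0],[0,0,0],[0,0,0],[0,0,0],[0,0,0],[0,0,0]],"delta_rot":[[0,0,0],[0,0,0],[0,0,0],[0,0,0],[0,0,0],[0,0,0],[0,0,0]]}' 0.1 60
cat > loc.py <<'E'
from h import *
def locate(f,c,r,zr,zp):
    "top-view points of a height band near c -> circle fit"
    s=np.load(f'pics/{f}.npz');K=s['K'];R=cv2.Rodrigues(s['r'])[0];t=s['t'].ravel()
    v,u=np.mgrid[:480,:640];d=s['d'].astype(float)
    P=np.stack([(u-K[0,2])/K[0,0]*d,(v-K[1,2])/K[1,1]*d,d],-1)-t
    P=(P@R).reshape(-1,3)
    m=(P[:,2]>zr[0])&(P[:,2]<zr[1])&(np.hypot(*(P[:,:2]-c).T)<r)
    return P[m]
E
python3 - <<'E'
from loc import *
from scipy.optimize import least_squares
for f in ('top0','t4'):
    P=locate(f,[.5846,-.215],.035,(.109,.128),0)
    r=least_squares(lambda q:np.hypot(P[:,0]-q[0],P[:,1]-q[1])-.0222,[.5846,-.215],loss='soft_l1',f_scale=.002)
    (cx,cy),rad=cv2.minEnclosingCircle(P[:,:2].astype(np.float32))
    print(f,len(P),P[:,2].mean(),r.x,np.abs(r.fun).mean(),cx,cy,rad,[np.percentile(P[:,i],[0,100]) for i in (0,1)])
o=get_obs();print(o['tcp_pos'],o['contact_force'],o['moment'])
s=np.load('pics/t4.npz'); b=cv2.resize(s['p'][210:275,365:465,::-1],None,fx=8,fy=8,interpolation=cv2.INTER_CUBIC); cv2.imwrite('pics/sl.png',b)
E
```

```text
clock: 13.08
tcp_pos: [0.5179, 0.2323, 0.1503]
orientation: [2.084, 2.351, -0.0]
contact_force: [0.3, 0.9, -0.4]
grip_width: 0.0556
gripper_force: 0.0
clock: 13.95
tcp_pos: [0.5181, 0.2328, 0.1511]
orientation: [2.084, 2.351, 0.002]
contact_force: [-1.4, -0.2, 5.9]
grip_width: 0.0252
gripper_force: 60.3
top0 144 0.11662163214448164 [ 0.58472308 -0.21776484] 0.0010115860886961792 0.5846005082130432 -0.21840983629226685 0.024090098217129707 [array([0.56236683, 0.60815955]), array([-0.24218833, -0.19437681])]
t4 145 0.11668030537807872 [ 0.58474132 -0.21768028] 0.0010053665018051774 0.5845948457717896 -0.2180829495191574 0.024377701804041862 [array([0.56231888, 0.60825006]), array([-0.24225819, -0.19437644])]
[0.51814904 0.23282064 0.15114727] [-1.3929105  -0.17246156  5.90179207] [-0.05722767  0.34632378 -0.11486591]
```

View pics/sl.png

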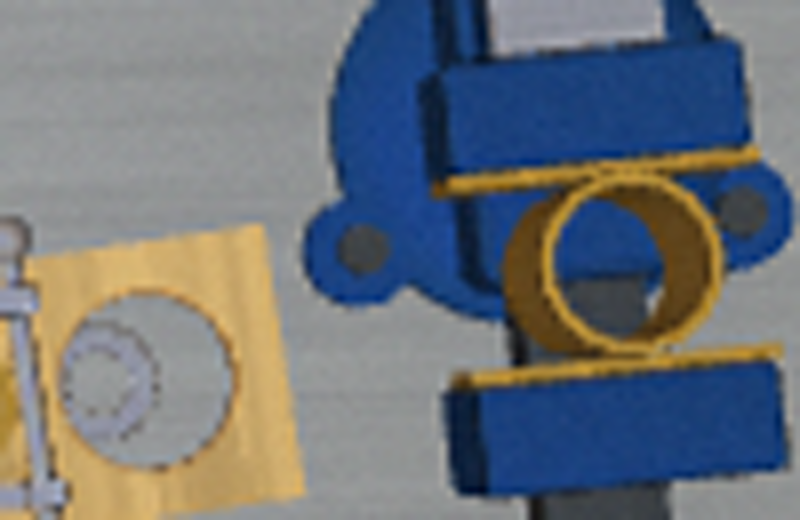

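```bash
python3 -m pendant '{"translation":[[0,0,-0.03],[0,0,-0.06],[0,0,-0.06],[0,0,-0.06]],"delta_rot":[[0,0,0],[0,0,0],[0,0,0],[0,0,0]]}' 0.1 100
python3 - <<'E'
from h import *
a=pt('t4',383.2,257.1,.138);b=pt('t4',443.7,242.7,.118);print(a,b,b-a)
o=get_obs();print(o['tcp_pos'],o['contact_force'],o['moment'])
E
```

```text
clock: 14.45
tcp_pos: [0.5183, 0.2329, 0.1512]
orientation: [-2.084, -2.351, -0.003]
contact_force: [-6.1, -2.6, 19.9]
grip_width: 0.0248
gripper_force: 100.5
[ 0.55682851 -0.09093214  0.138     ] [ 0.58380703 -0.21841054  0.118     ] [ 0.02697851 -0.1274784  -0.02      ]
[0.51827149 0.23287386 0.15122507] [-6.14330816 -2.64911203 19.93135531] [-0.60015533  1.43812918 -0.14573827]
```

```bash
python3 -m pendant '{"translation":[[0.01,-0.05,0],[0.04,-0.2,0],[0.09,-0.4,0],[0.13,-0.6,0],[0.18,-0.85,0],[0.23,-1.1,0],[0.29,-1.35,0],[0.34,-1.6,0],[0.39,-1.8,0],[0.42,-1.95,0],[0.43,-2,0],[0.43,-2,0]],"delta_rot":[[0,0,0],[0,0,0],[0,0,0],[0,0,0],[0,0,0],[0,0,0],[0,0,0],[0,0,0],[0,0,0],[0,0,0],[0,0,0],[0,0,0]]}'
cat > chk.py <<'E'
from loc import *
import sys
f=sys.argv[1]; snap('top',f); o=get_obs(); print(o['tcp_pos'],o['contact_force'],o['moment'],cv2.Rodrigues(o['orientation'])[0][:,1:].round(4).tolist())
# plane of the board's outer part, ahead of / beside the file
h=np.array([.5567,-.0911])+o['tcp_pos'][:2]-[.5183,.2329]
P=locate(f,h,.035,(.128,.150),0); P=P[np.hypot(*(P[:,:2]-h).T)>.026]
A=np.c_[P[:,:2]-h,np.ones(len(P))]; c=np.linalg.lstsq(A,P[:,2],rcond=None)[0]
print('hole est',h,'board tilt deg',np.degrees(c[:2]@[.1207,-.9927]),np.degrees(c[:2]@[.9927,.1207]),'z',c[2],len(P))
E
python3 chk.py t5
```

```text
clock: 15.95
tcp_pos: [0.5293, 0.189, 0.1513]
orientation: [-2.077, -2.353, -0.013]
contact_force: [-2.5, 12.8, 12.8]
grip_width: 0.0248
gripper_force: 99.5
[0.52927441 0.18893697 0.1512476 ] [-3.36714647 13.03218077 13.24438567] [ 2.02066324  1.19171184 -0.39803451] [[0.9923, 0.0031], [0.1238, 0.008], [0.004, -1.0]]
hole est [ 0.56767441 -0.13506303] board tilt deg -0.7068565253474723 0.16851473592881158 z 0.13796742771368678 355
```

```bash
python3 -m pendant '{"translation":[[0.01,-0.1,0],[0.05,-0.3,0],[0.11,-0.55,0],[0.17,-0.8,0],[0.22,-1.05,0],[0.28,-1.3,0],[0.33,-1.55,0],[0.38,-1.8,0],[0.43,-2,0],[0.46,-2.15,0],[0.48,-2.2,0],[0.48,-2.2,0]],"delta_rot":[[0,0,0],[0,0,0],[0,0,0],[0,0,0],[0,0,0],[0,0,0],[0,0,0],[0,0,0],[0,0,0],[0,0,0],[0,0,0],[0,0,0]]}'
python3 chk.py t6
```

```text
clock: 17.5
tcp_pos: [0.5414, 0.1342, 0.1512]
orientation: [-2.077, -2.353, -0.012]
contact_force: [-3.4, 13.5, 15.0]
grip_width: 0.0251
gripper_force: 100.0
[0.54141511 0.13418996 0.15126219] [-3.75918948 14.30717932 15.28136228] [ 2.23590857  1.33556484 -0.45116463] [[0.9922, 0.0028], [0.1242, 0.008], [0.0038, -1.0]]
hole est [ 0.57981511 -0.18981004] board tilt deg -0.92127422324534 0.19751611194553267 z 0.13807982902236424 349
```

```bash
python3 -m pendant '{"translation":[[0.01,-0.1,0],[0.04,-0.3,0],[0.08,-0.5,0],[0.12,-0.7,0],[0.15,-0.88,0],[0.17,-1,0],[0.18,-1.1,0],[0.18,-1.13,0],[0.18,-1.13,0],[0.18,-1.13,0]],"delta_rot":[[0,0,0],[0,0,0],[0,0,0],[0,0,0],[0,0,0],[0,0,0],[0,0,0],[0,0,0],[0,0,0],[0,0,0]]}'
python3 chk.py t7
python3 - <<'E'
from h import *
s=np.load('pics/t7.npz'); b=cv2.resize(s['p'][215:290,335:465,::-1],None,fx=6,fy=6,interpolation=cv2.INTER_CUBIC); cv2.imwrite('pics/f.png',b)
E
```

```text
clock: 18.8
tcp_pos: [0.5465, 0.1056, 0.1513]
orientation: [-2.077, -2.354, -0.013]
contact_force: [-1.8, 13.3, 13.2]
grip_width: 0.0249
gripper_force: 99.7
[0.54654143 0.10564072 0.15125539] [-2.26678089 14.52799363 14.43470945] [ 2.1551603   1.16070283 -0.26649263] [[0.9922, 0.0037], [0.1243, 0.0075], [0.0047, -1.0]]
hole est [ 0.58494143 -0.21835928] board tilt deg 0.0492439609913724 0.1264756986336998 z 0.13767958871674238 344
```

View pics/f.png

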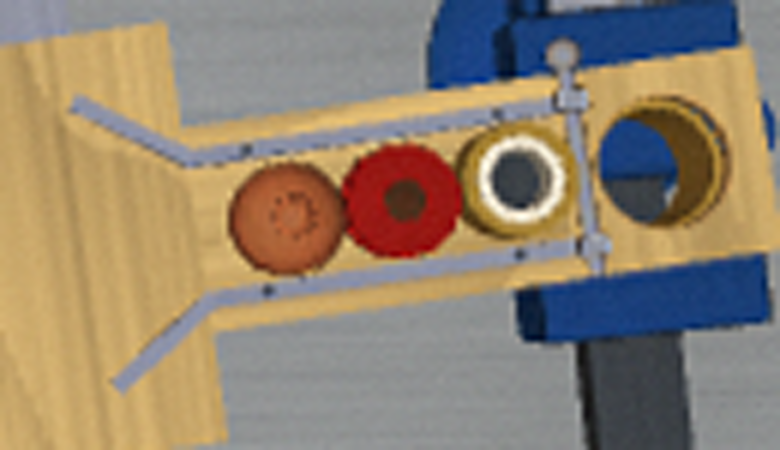

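Run:
```python
from h import *
print(pt('t7',445.25,241.6,.138)[:2])
```

```text
[ 0.58514566 -0.2174951 ]
```

The hole is at pixel (664,162) in the crop, which puts it within about 1.5 mm of the sleeve's axis. The three parts are still in single file, closed up at the pin. I'll let it settle, then hand in.

```bash
python3 -m pendant '{"translation":[[0,0,0],[0,0,0],[0,0,0],[0,0,0]],"delta_rot":[[0,0,0],[0,0,0],[0,0,0],[0,0,0]]}' && python3 -c "
from bench import hand_in; print(hand_in())"
```

```text
clock: 19.35
tcp_pos: [0.5465, 0.1056, 0.1513]
orientation: [-2.077, -2.354, -0.013]
contact_force: [-2.3, 14.5, 14.4]
grip_width: 0.0244
gripper_force: 99.7
the job is handed in; nothing more can be done
None
```

I handed the job in at 19.4 s; no verdict came back. By my last measurements the bushing, spool and cap stand in single file closed up at the gate pin, and the board is level on the riser and still gripped at 100 N, with its drop hole about 1.5 mm from the sleeve's axis.

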